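# Swing the bench magnifier aside and hold the circuit board up level

### The arm

A 6-joint arm with a two-finger parallel gripper is mounted at the origin on the work surface. World frame = base frame: x ahead of the robot, y to its left, z up, the work surface at z = 0. Lengths are in m, angles in rad, forces in N, time in s.
With the tool pointing down it reaches from about 0.3 to 0.775 m from the base axis. Payload 14.6 kg.
Tool frame: the origin (TCP) lies at the very end of the fingers, on their centre line; the grasp point (between the pads) lies 19 mm behind it; z points along the fingers, x is the direction in which the jaws open and shut, and the axes are right-handed (so a half turn about z gives the same grasp; the last joint's range is limited). The gripper opens to 94 mm and grips with 3 to 60 N. Pads are 16 mm wide; open, the fingers measure 119 mm over their backs; the gripper's body (75 mm by 177 mm) begins 78 mm behind the grasp point.
Start: joints at [-1.381, 0.3, 1.521, -0, 1.321, -0.067], TCP at [0.14, -0.532, 0.205] pointing down, gripper open.
Joint ranges: [-3.03, 3.03], [-0.79, 2.21], [0.23, 2.52], [-1.04, 4.18], [0, 3.07], [-2.55, 2.55]. Speed limits (rad/s): [2.22, 2.22, 2.57, 3.14, 3.14, 3.14].

### API

Orientations are given as [roll, pitch, yaw] about the fixed x, y, z axes, in that order (R = Rz(yaw) Ry(pitch) Rx(roll)).
In Python, from station import ctrl gives the robot as it stands.
- The arm moves only by the shell command python3 -m inch 'ROWS' [FORCE]. ROWS is JSON, one flat list of numbers, 7 for each row, row after row: the shift along the tool's x, y, z in cm, then the turn, a rotation vector about the tool's x, y, z in rad, then the opening, from 0 (shut) to 1 (fully open). In form: [tx, ty, tz, wx, wy, wz, claw, tx, ty, tz, wx, wy, wz, claw, ...]. A call has 1 to 20 rows; each row shifts and turns the commanded pose from where the row before left it, along the tool's axes as they then stand; what a row does not reach is not made up. A row lasts 1/8 s, in which the tool goes at most 62.5 mm and 10.7 degrees, less where a joint would pass 70% of its speed; a pose out of reach is approached as far as the arm can. A call is refused whole if a number of a shift passes 6.25 or a number of a turn 0.188, either way. A call with a gripper value outside its range is refused whole. The fingers move at their own pace and stop on an object; FORCE is the grip in N (left out, the last holds). Time passes only in rows, so rows that do not move let the fingers close. It gives the time, the measured TCP pose, the force and the opening at its end, in the units of the state.
- ctrl.get_obs(): the state, without advancing time (a new reading comes with each control period).
- ctrl.camera(name): name is "scene" or "top" or "wrist"; returns (picture, depth): 400x640x3 uint8, red, green, blue; 400x640 float32, m along the optical axis (not along the pixel's ray), 0 where there is no reading.
- ctrl.camera_params(name): a dict with "vertical_fov" (degrees; the focal length in pixels is half the picture's height over the tangent of half this angle, whatever the lens; pixels are square), "cx", "cy" (the principal point, pixels), "camera_from_world" (4x4, takes a point from world to camera coordinates); the wrist camera has in their place "mount" (4x4, takes a point from camera to tool coordinates, whose origin is the TCP and whose axes are the tool frame's). Camera axes: x right, y down, z forward; pixel columns grow to the right and rows downward; lengths in m; the calibration is good to about 2 mm. A picture is of the moment at which its call begins: read the wrist's pose just before it. camera_params takes no time and is no camera call.
- ctrl.hand_in(): hands the job in, once; it reports no verdict.
Trained networks look in the newest picture that a camera, given by its name, has taken for a name from the list of things; names that differ only in an ending like _2 or _b are one class to them, and where a whole thing is asked for, a point or a joint stands for the part that bears it (a point fixed in the world has none). Each returns a list of dicts, best first, with "score" (0 to 1); they miss things now and then, are a little off and sometimes report something else, mostly with a low value. They report only what shows in the picture. A call takes as long as a camera call. They do not tell look-alikes from the thing itself.
- ctrl.spot_in(camera, label): "bbox" ([centre column, centre row, width, height] in pixels, round what is visible of it).
- ctrl.place_of(camera, label): "centre" ([column, row] in pixels: a listed point, or the origin of a listed thing).
The state is a dict: "time_s": time; "qpos": joint angles; "joint_vel": joint speeds; "tau": joint torques, N m; "ee_pos": TCP position; "eef_rot": TCP orientation; "force": force on the tool from outside, world axes, zero at the start; "moment": the same for the moment, N m; "grip_width": finger opening in m.
Only numpy, scipy, OpenCV 4.12 (cv2) and the standard library are available. Lean on these libraries where they do the work, as an engineer would, in place of code of your own. Each camera call takes 0.05 s, during which the arm holds its last target. There are 200 camera calls.

### The job

The swing-arm magnifier is hanging over the circuit board on its brass-post stand: first swing the lens well clear, to either side, so that no part of it overhangs the stand and there is a gap to spare, and leave it there. Then lift the board straight up about 10 cm above its stand and finish while still holding it there, level and steady, with nothing else touching it. Leave the tin, spool and screwdriver where they are.

Things in the scene. Friction and masses are not known exactly. Their poses are not given: they have to be found in the camera images.
- mag_arm (a joint): swing of the magnifier's arm about its vertical post, rad, growing counter-clockwise seen from above; 0 has the arm along the magnifier base's own -x axis. Range -1.6 to 1.6. It turns level, against a light friction of 0.15 N m, and stays where it is left. Starts within 0.2 of 0
- magnifier: fixed base and post of the magnifier: round foot 110 mm across and 22 mm high, post 20 mm thick rising from its middle; 168 mm high with the hinge. Origin at the centre of the foot's underside, z up
- hinge (a point): point on the vertical hinge axis on top of the post, 160 mm above the table
- lens (a point): centre of the round lens at the arm's end, 220 mm from the hinge axis, 160 mm above the table. Clear glass in a black ring 110 mm across, 11 mm thick
- knob (a point): middle of the free part of the upright black knob on top of the arm, between post and lens: round, 14 mm across, standing up from the arm's top (165 mm above the table) to 205 mm; this point is 190 mm above the table, 145 mm from the hinge axis. The arm beneath is an aluminium bar 16 mm wide; a steel collar 24 mm across rings the knob's foot up to 168 mm. Pinch the knob or push it sideways to swing the arm
- stand: fixed stand: aluminium plate 100 x 80 x 8 mm with four brass posts 10 mm thick, tops 30 mm above the table, at x = -36 and 36, y = -24 and 24 mm. Origin at the centre of its underside; z up
- board: black circuit board 88 mm (its x) x 62 mm (its y) x 3 mm, lying loose on the four posts. A finned aluminium heatsink stands on its middle: 40 mm along x, 26 mm across y, from 3 to 33 mm above the board's underside; its flat long sides are the place to grip, pads closing along the board's y. Beside those sides the board is bare; low parts up to 12 mm above the underside stand near its x ends. Origin at the centre of the underside, z up. About 0.11 kg, balanced about the middle
- tin: bystander: closed round aluminium tin, 66 mm across, 24 mm high. Origin at the centre of its underside
- spool: bystander: grey solder spool standing on its flange, 58 mm across, 38 mm high. Origin at the centre of its underside
- driver: bystander: screwdriver with black handle lying flat, 170 mm long along its x, about 26 mm high. Origin on its underside
Not all that is in view belongs to the job. Leave any blue look-alike of the board alone. Leave any blue look-alike of the stand alone.

How it is judged:
On the way, in this order (a step that is already met when the one before it is completed fails the run):
1. the lens is swung clear of the stand (its centre over 120 mm from the stand's centre, seen from above) while the board still lies on the stand (horizontal distance between lens and stand above 0.12 m and distance of board from where it was at the start of the episode below 0.015 m), for 0.2 s.
2. the board is held up over the stand, level and steady (horizontal distance between lens and stand above 0.12 m and z of board in the frame of stand between 0.1 and 0.19 m and horizontal distance between board and stand below 0.045 m and angle between board's own z axis and vertical below 0.14 rad and linear speed of board below 0.02 m/s and angular speed of board below 0.2 rad/s and contact force between the fingers and board above 0.5 N and contact force between each of stand, magnifier and board below 0.05 N), for 0.3 s.
At the end, for the whole second after the job is handed in: Board held by the gripper 70 to 160 mm above the posts, within 45 mm sideways of the stand's centre, within 8 degrees of level, under 20 mm/s and 0.2 rad/s, touching neither stand nor magnifier; lens centre over 120 mm from the stand's centre in plan; bystanders within 30 mm of their starts (all of step 2 and distance of each of tin, spool, driver from where it was at the start of the episode below 0.03 m); the arm keeps its last pose, push and grip.
It fails at once if the board is lifted while the lens still overhangs the stand (horizontal distance between lens and stand below 0.115 m and z of board in the frame of stand above 0.05 m).
It fails at once if the board is tipped by more than 35 degrees or falls off its stand (angle between board's own z axis and vertical above 0.61 rad or z of board in the frame of stand below 0.02 m).
It fails at once if the tin, spool or screwdriver is knocked away by more than 30 mm (distance of any of tin, spool, driver from where it was at the start of the episode above 0.03 m).
It also fails if it takes over 48 s, if anything falls off the work surface, if the arm or the gripper's body presses on something with over 40 N, if the wrist force passes 120 N, or if a joint passes its speed limit or range.

## Working session

There is one attempt and no reset: what is moved stays moved. The work goes in short steps, Python scripts to look and compute and a shell command to move; the robot and the scene stay as the last step left them, time stands still between calls to the robot, and variables do not carry over. Pictures are saved under pics/ and viewed, about 8 in all and at most 12, crops included, and the job is handed in when it is done.

```bash
mkdir -p pics
cat > h.py <<'E'
import numpy as np, cv2
from station import ctrl
from scipy.spatial.transform import Rotation as R
def K(n):
    p=ctrl.camera_params(n); f=200/np.tan(np.radians(p["vertical_fov"])/2); return p,f
def c2w(n):
    p,f=K(n)
    if n!="wrist": return np.linalg.inv(p["camera_from_world"])
    o=ctrl.get_obs(); T=np.eye(4); T[:3,:3]=R.from_euler('xyz',o["eef_rot"]).as_matrix(); T[:3,3]=o["ee_pos"]; return T@p["mount"]
def at_z(n,uv,z,T=None):
    p,f=K(n); T=c2w(n) if T is None else T
    d=T[:3,:3]@np.array([(uv[0]-p["cx"])/f,(uv[1]-p["cy"])/f,1]); o=T[:3,3]
    return o+d*(z-o[2])/d[2]
def save(n,name):
    im,d=ctrl.camera(n); cv2.imwrite(f"pics/{name}.png",im[:,:,::-1]); return im,d
E
python3 - <<'E'
from h import *
np.set_printoptions(precision=3,suppress=True)
o=ctrl.get_obs(); print(o)
Z=dict(magnifier=0,hinge=.16,lens=.16,knob=.19,stand=0,board=.03,tin=0,spool=0,driver=0)
for n in ("top","scene"):
    save(n,n+"0"); print(n,c2w(n)[:3,3])
    for k in Z:
        for r in ctrl.place_of(n,k)[:3]:
            print(k,round(r["score"],2),np.round(r["centre"]),at_z(n,r["centre"],Z[k]))
a=cv2.imread("pics/top0.png");b=cv2.imread("pics/scene0.png")
cv2.imwrite("pics/both.png",cv2.resize(np.vstack([a,b]),(480,600)))
E
```

```text
{'time_s': 0.0, 'qpos': array([-1.381,  0.301,  1.522,  0.   ,  1.321, -0.067]), 'joint_vel': array([ 0.   , -0.   ,  0.   , -0.001, -0.   ,  0.001]), 'tau': array([ -0.001, -53.18 , -35.274,   0.071,   0.024,  -0.   ]), 'ee_pos': array([ 0.14 , -0.532,  0.205]), 'eef_rot': array([-3.142,  0.001, -1.314]), 'force': array([0.351, 0.363, 0.031]), 'moment': array([-0.027,  0.023,  0.063]), 'grip_width': 0.09413044087765103}
top [0.423 0.028 1.109]
magnifier 0.74 [387. 152.] [ 0.725 -0.11   0.   ]
hinge 0.82 [399. 129.] [ 0.729 -0.115  0.16 ]
lens 0.86 [394. 241.] [ 0.501 -0.102  0.16 ]
knob 0.66 [399. 200.] [ 0.579 -0.109  0.19 ]
stand 0.7 [375. 241.] [ 0.514 -0.081  0.   ]
stand 0.7 [249. 268.] [0.449 0.204 0.   ]
stand 0.29 [309. 132.] [0.772 0.076 0.   ]
board 0.97 [375. 241.] [ 0.513 -0.078  0.03 ]
board 0.89 [313. 278.] [0.429 0.059 0.03 ]
board 0.71 [310. 213.] [0.572 0.068 0.03 ]
tin 0.93 [445. 241.] [ 0.516 -0.24   0.   ]
spool 0.79 [312. 212.] [0.58  0.065 0.   ]
driver 0.96 [307. 131.] [0.773 0.08  0.   ]
driver 0.38 [376. 242.] [ 0.512 -0.083  0.   ]
scene [ 0.963 -0.321  0.762]
magnifier 0.67 [304. 328.] [ 0.728 -0.116  0.   ]
hinge 0.63 [304. 285.] [ 0.73  -0.109  0.16 ]
lens 0.79 [214. 210.] [ 0.513 -0.108  0.16 ]
knob 0.75 [237. 222.] [ 0.583 -0.11   0.19 ]
knob 0.63 [300. 285.] [ 0.739 -0.124  0.19 ]
stand 0.66 [312. 158.] [ 0.449  0.209 -0.   ]
stand 0.55 [241. 246.] [ 0.509 -0.074  0.   ]
board 0.69 [260. 192.] [0.452 0.037 0.03 ]
board 0.64 [237. 237.] [ 0.505 -0.076  0.03 ]
tin 0.87 [181. 308.] [ 0.528 -0.244  0.   ]
tin 0.31 [241. 244.] [ 0.504 -0.072  0.   ]
spool 0.88 [314. 222.] [0.58  0.071 0.   ]
driver 0.77 [390. 272.] [0.776 0.082 0.   ]
```

View pics/top0.png

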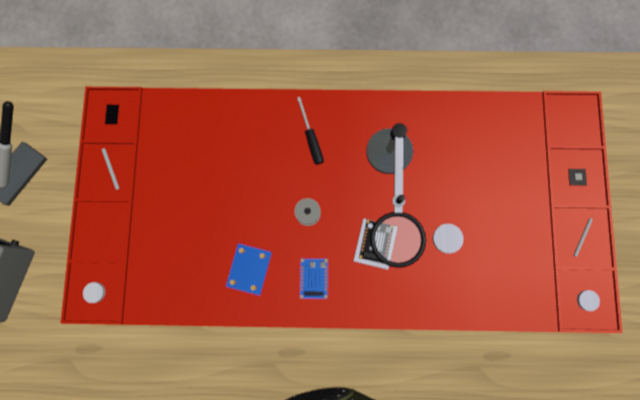

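View pics/scene0.png

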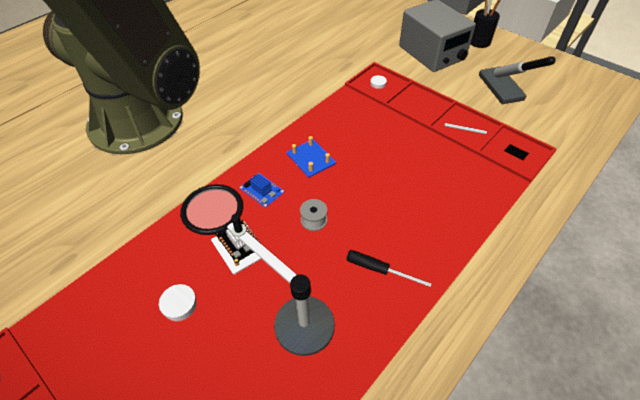

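The top view shows the lens ring at about (398,240) over the stand and board (375,243), with the hinge at (399,129), the knob at (399,200), the tin at (448,238), and blue look-alikes on the left at (249,268) and (313,278). The scene view agrees, so the real stand is near (0.512,-0.078). I'll move above the knob.

```bash
python3 -m inch '[0,0,-5.75,0,0,0.128,1, 0,0,-5.75,0,0,0.128,1, -3,-3.1,0,0,0,0,1, -3,-3.1,0,0,0,0,1, -3,-3.1,0,0,0,0,1, -3,-3.1,0,0,0,0,1, -3,-3.1,0,0,0,0,1, -3,-3.1,0,0,0,0,1, -3,-3.1,0,0,0,0,1, -3,-3.1,0,0,0,0,1, -3,-3.1,0,0,0,0,1, -3,-3.1,0,0,0,0,1, -3,-3.1,0,0,0,0,1, -3,-3.1,0,0,0,0,1, -3,-3.1,0,0,0,0,1, -3,-3.1,0,0,0,0,1, 0,0,0,0,0,0,1, 0,0,0,0,0,0,1]'
python3 - <<'E'
from h import *
np.set_printoptions(precision=3,suppress=True)
o=ctrl.get_obs(); print(o["time_s"],o["ee_pos"],o["eef_rot"],c2w("wrist"))
save("wrist","w1")
for k,z in dict(hinge=.16,lens=.16,knob=.19,stand=0,board=.03).items():
    for r in ctrl.place_of("wrist",k)[:2]: print(k,round(r["score"],2),np.round(r["centre"]),at_z("wrist",r["centre"],z))
E
```

```text
time_s: 3.25
ee_pos: [0.5731, -0.1119, 0.3203]
eef_rot: [3.141, -0.0, -1.57]
force: [0.2, -0.5, 0.4]
grip_width: 0.094
3.25 [ 0.573 -0.112  0.32 ] [ 3.141 -0.    -1.57 ] [[ 0.001 -0.959 -0.283  0.656]
 [-1.    -0.001 -0.    -0.112]
 [ 0.     0.283 -0.959  0.5  ]
 [ 0.     0.     0.     1.   ]]
hinge 0.92 [319.  35.] [ 0.729 -0.117  0.16 ]
lens 0.77 [313. 233.] [ 0.507 -0.11   0.16 ]
knob 0.59 [317. 179.] [ 0.583 -0.114  0.19 ]
stand 0.68 [139. 229.] [0.444 0.21  0.   ]
board 0.81 [300. 199.] [ 0.511 -0.087  0.03 ]
board 0.72 [221. 238.] [0.44  0.051 0.03 ]
```

View pics/w1.png

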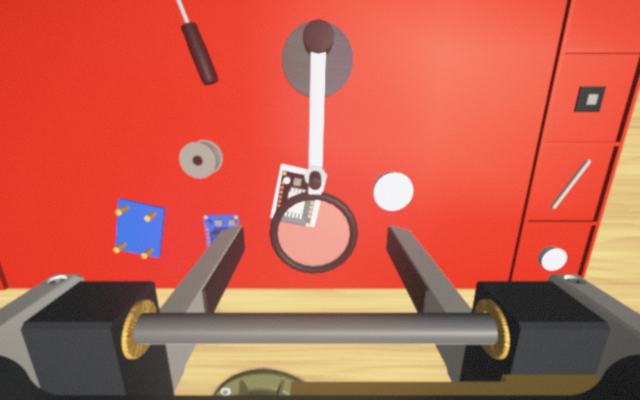

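The wrist view shows the knob at (316,180), the arm straight up the image to the hinge (319,36), and the ring at (313,233). The knob is therefore at (0.583,-0.113). I'll descend around it and pinch lightly.

```bash
python3 -m inch '[0.1,-1,0,0,0,0,1, 0,0,-0,0,0,0,1, 0,0,4,0,0,0,1, 0,0,4,0,0,0,1, 0,0,3,0,0,0,0.6, 0,0,2.5,0,0,0,0.4, 0,0,1,0,0,0,0.3, 0,0,0,0,0,0,0, 0,0,0,0,0,0,0, 0,0,0,0,0,0,0, 0,0,0,0,0,0,0, 0,0,0,0,0,0,0, 0,0,0,0,0,0,0]' 8
```

```text
time_s: 5.18
ee_pos: [0.5834, -0.1126, 0.1756]
eef_rot: [-3.141, 0.0, -1.57]
force: [-0.6, 0.7, 1.2]
grip_width: 0.0138
```

Pinched at 13.8 mm, which matches the 14 mm knob. Now I'll swing about 1 rad counter-clockwise along the arc.

```bash
python3 -m inch '[1.45,-0.07,0,0,0,-0.1,0, 1.45,-0.07,0,0,0,-0.1,0, 1.45,-0.07,0,0,0,-0.1,0, 1.45,-0.07,0,0,0,-0.1,0, 1.45,-0.07,0,0,0,-0.1,0, 1.45,-0.07,0,0,0,-0.1,0, 1.45,-0.07,0,0,0,-0.1,0, 1.45,-0.07,0,0,0,-0.1,0, 1.45,-0.07,0,0,0,-0.1,0, 1.45,-0.07,0,0,0,-0.1,0, 0,0,0,0,0,0,0, 0,0,0,0,0,0,0]'
python3 - <<'E'
from h import *
np.set_printoptions(precision=3,suppress=True)
save("top","t2")
for k,z in dict(lens=.16,knob=.19,stand=0,board=.03,tin=0).items():
    for r in ctrl.place_of("top",k)[:2]: print(k,round(r["score"],2),np.round(r["centre"]),at_z("top",r["centre"],z))
E
```

```text
time_s: 6.68
ee_pos: [0.6497, -0.2349, 0.1755]
eef_rot: [3.141, -0.0, -0.572]
force: [0.0, -2.6, 1.7]
grip_width: 0.0138
stand 0.88 [377. 241.] [ 0.514 -0.086  0.   ]
stand 0.85 [250. 266.] [0.452 0.203 0.   ]
board 0.76 [313. 276.] [0.433 0.059 0.03 ]
board 0.66 [374. 240.] [ 0.515 -0.077  0.03 ]
```

```bash
python3 -m inch '[0,0,0,0,0,0,0.6, 0,0,0,0,0,0,0.6, 0,0,0,0,0,0,0.6, 0,0,-3,0,0,0,0.6, 0,0,-5,0,0,0,1, 0,0,-5,0,0,0.16,1, 0,0,-1.5,0,0,0.168,1, 0,0,0,0,0,0.168,1, 0,0,0,0,0,0.168,1, 0,0,0,0,0,0.168,1, 0,0,0,0,0,0.168,1, -4,2.5,0,0,0,0,1, -4,2.5,0,0,0,0,1, -4,3,0,0,0,0,1, -3.5,3,0,0,0,0,1, 0,0,0,0,0,0,1, 0,0,0,0,0,0,1]'
python3 - <<'E'
from h import *
np.set_printoptions(precision=3,suppress=True)
o=ctrl.get_obs(); print(o["ee_pos"],o["eef_rot"])
im,d=save("wrist","w3")
for k,z in dict(lens=.16,knob=.19,stand=0,board=.03,tin=0).items():
    for r in ctrl.place_of("wrist",k)[:2]: print(k,round(r["score"],2),np.round(r["centre"]),at_z("wrist",r["centre"],z))
# heights -> world points of the heatsink/board/plate near the stand
p,f=K("wrist"); T=c2w("wrist"); v,u=np.mgrid[:400,:640]
P=np.stack([(u-p["cx"])/f*d,(v-p["cy"])/f*d,d,np.ones_like(d)],-1)@T.T
near=(np.hypot(P[...,0]-.513,P[...,1]+.08)<.075)&(d>0)
for nm,a,b in(("sink",.048,.08),("board",.027,.08),("plate",.004,.08)):
    q=P[near&(P[...,2]>a)&(P[...,2]<b)][:,:2].astype(np.float32)
    print(nm,len(q),cv2.minAreaRect(q))
x,y=map(int,(u[near].mean(),v[near].mean()))
cv2.imwrite("pics/w3c.png",cv2.resize(im[max(0,y-100):y+100,x-150:x+150,::-1],None,fx=2.5,fy=2.5)); print(x,y)
E
```

```text
time_s: 9.1
ee_pos: [0.5402, -0.0802, 0.3206]
eef_rot: [-3.141, -0.0, -1.57]
force: [-0.6, -0.0, 0.7]
grip_width: 0.0938
[ 0.54  -0.08   0.321] [-3.141 -0.    -1.57 ]
lens 0.96 [512. 122.] [ 0.608 -0.301  0.16 ]
knob 0.75 [475.  79.] [ 0.65  -0.237  0.19 ]
knob 0.47 [348.   2.] [ 0.716 -0.111  0.19 ]
stand 0.92 [156. 215.] [0.438 0.206 0.   ]
board 0.93 [239. 218.] [0.444 0.049 0.03 ]
board 0.85 [320. 182.] [ 0.506 -0.089  0.03 ]
tin 0.72 [516. 122.] [ 0.601 -0.41   0.   ]
tin 0.58 [408. 170.] [ 0.521 -0.24   0.   ]
sink 266 ((0.5114190578460693, -0.08086174726486206), (0.025834830477833748, 0.040870025753974915), 78.35037994384766)
board 2019 ((0.511458694934845, -0.08102889358997345), (0.0620361752808094, 0.08842616528272629), 78.41722869873047)
plate 2674 ((0.5095638036727905, -0.0822649747133255), (0.08002139627933502, 0.09925322234630585), 77.05975341796875)
315 314
```

View pics/w3c.png

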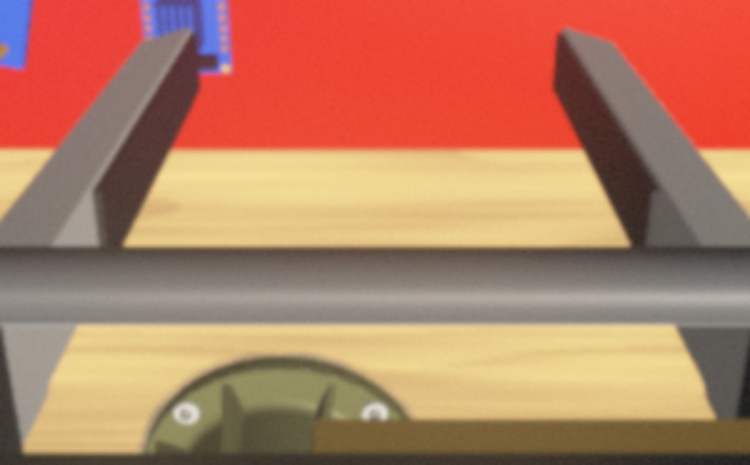

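The crop mostly shows the fingers, but the depth data gives heatsink 26x41 mm, board 62x88 mm and plate 80x99 mm. All three match the given sizes, with the centre at (0.5114,-0.081) and short axis at 78.35°. The lens is at (0.608,-0.301), about 0.24 m from the stand. Next I'll turn 0.204, go down and grip.

```bash
python3 -m inch '[0.1,2.9,0,0,0,0,1, 0,0,0,0,0,0.102,1, 0,0,4,0,0,0.102,1, 0,0,5,0,0,0,1, 0,0,5,0,0,0,1, 0,0,5,0,0,0,1, 0,0,4,0,0,0,1, 0,0,2.5,0,0,0,1, 0,0,1.6,0,0,0,1, 0,0,1,0,0,0,1, 0,0,0,0,0,0,1, 0,0,0,0,0,0,0.5, 0,0,0,0,0,0,0.5, 0,0,0,0,0,0,0.5]' 20
python3 - <<'E'
from h import *
save("scene","s4")
im=cv2.imread("pics/s4.png"); cv2.imwrite("pics/s4c.png",cv2.resize(im[150:330,130:370],None,fx=3,fy=3))
E
```

```text
time_s: 11.15
ee_pos: [0.5111, -0.081, 0.0398]
eef_rot: [-3.141, 0.0, -1.774]
force: [-0.9, -1.2, 0.7]
grip_width: 0.0672
```

View pics/s4c.png

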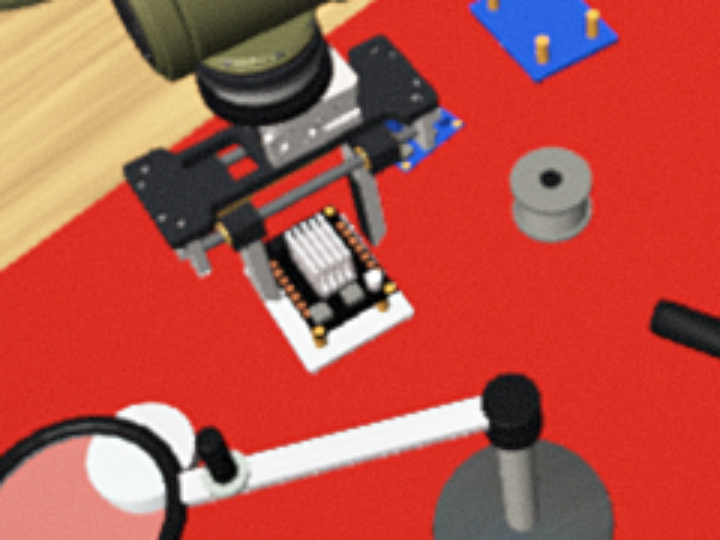

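The crop shows the fingers straddling the heatsink at about (320,245), the board seated on its posts, and the lens well away at lower left. Close and lift.

```bash
python3 -m inch '[0,0,0,0,0,0,0, 0,0,0,0,0,0,0, 0,0,0,0,0,0,0, 0,0,0,0,0,0,0, 0,0,0,0,0,0,0, 0,0,0,0,0,0,0]' 25 && python3 -m inch '[0,0,-0.5,0,0,0,0, 0,0,-1,0,0,0,0, 0,0,-1,0,0,0,0, 0,0,-1.5,0,0,0,0, 0,0,-1.5,0,0,0,0, 0,0,-1.5,0,0,0,0, 0,0,-1.5,0,0,0,0, 0,0,-1,0,0,0,0, 0,0,-0.5,0,0,0,0, 0,0,0,0,0,0,0, 0,0,0,0,0,0,0, 0,0,0,0,0,0,0, 0,0,0,0,0,0,0, 0,0,0,0,0,0,0, 0,0,0,0,0,0,0]'
python3 - <<'E'
from h import *
save("scene","s5"); save("top","t5")
for n in ("top","scene"):
  for k,z in dict(lens=.16,board=.13,tin=0,spool=0,driver=0).items():
    for r in ctrl.place_of(n,k)[:2]: print(n,k,round(r["score"],2),np.round(r["centre"]),np.round(at_z(n,r["centre"],z),3))
im=cv2.imread("pics/s5.png"); cv2.imwrite("pics/s5c.png",cv2.resize(im[130:330,130:400],None,fx=2.9,fy=2.9))
E
```

```text
time_s: 11.95
ee_pos: [0.5109, -0.081, 0.0394]
eef_rot: [3.142, 0.0, -1.774]
force: [0.3, 0.2, 0.2]
grip_width: 0.0259
time_s: 13.82
ee_pos: [0.5108, -0.081, 0.1394]
eef_rot: [3.141, 0.0, -1.774]
force: [0.3, -0.1, -1.4]
grip_width: 0.0258
top lens 0.55 [490. 190.] [ 0.606 -0.293  0.16 ]
top board 0.69 [313. 276.] [0.432 0.057 0.13 ]
top board 0.68 [378. 239.] [ 0.508 -0.075  0.13 ]
top tin 0.81 [446. 242.] [ 0.514 -0.244  0.   ]
top spool 0.97 [311. 212.] [0.579 0.067 0.   ]
top driver 0.61 [309. 129.] [0.779 0.075 0.   ]
scene lens 0.78 [154. 326.] [ 0.612 -0.303  0.16 ]
scene board 0.81 [261. 193.] [ 0.525 -0.012  0.13 ]
scene board 0.8 [229. 208.] [ 0.506 -0.076  0.13 ]
scene tin 0.71 [180. 304.] [ 0.52  -0.239 -0.   ]
scene tin 0.47 [155. 324.] [ 0.517 -0.294  0.   ]
scene spool 0.56 [314. 216.] [0.571 0.082 0.   ]
scene driver 0.98 [387. 271.] [0.771 0.079 0.   ]
scene driver 0.28 [203. 301.] [ 0.548 -0.206  0.   ]
```

View pics/s5c.png

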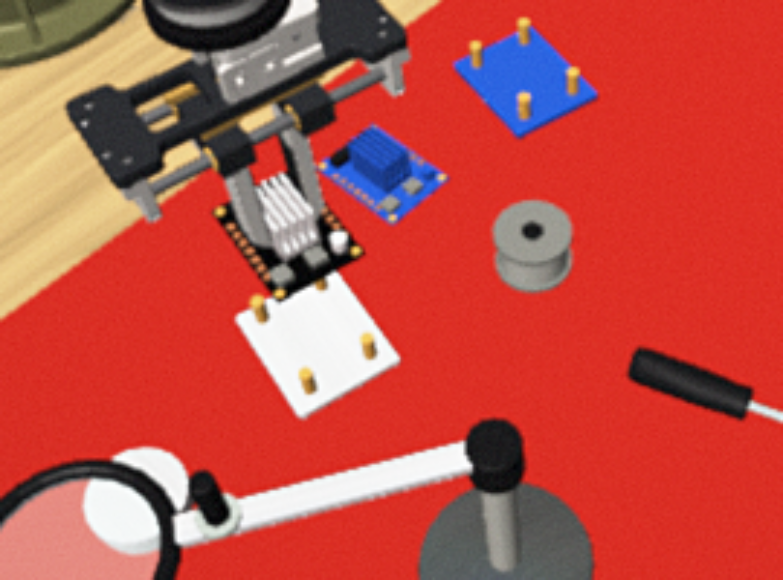

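The crop shows the board held level at about (288,240), well above the stand's bare posts, with the lens clear and the bystanders where they were. Handing in.

```bash
python3 -c "
from station import ctrl
print(ctrl.get_obs()['joint_vel'].round(3)); print(ctrl.hand_in())"
```

```text
[ 0.001 -0.001  0.001 -0.    -0.001 -0.   ]
the job is handed in; nothing more can be done
None
```

The magnifier is swung clear, and the board is held about 10 cm above its stand. I handed the job in at about 14 s of the 48 s allowed; the hand-in gave no verdict.

- **Lens:** I pinched the knob and swung the arm about 1 rad counter-clockwise, then let go and left it there. The lens centre is now near (0.61, -0.30), about 0.24 m from the stand's centre.
- **Board:** I gripped the heatsink across its long sides at 25 N, with the fingers stopping at 25.8 mm, and lifted 100 mm. In the last picture it looks level over the bare posts, with nothing but the gripper touching it. Wrist force was -1.4 N vertically, about the board's weight, and the arm was still.
- **Bystanders:** the tin, spool and screwdriver showed up within about 20 mm of their first readings, which is about how much the detections vary. I saw no sign that any had been touched.
- **Disagreements:** as well as the real board, the networks also reported the blue look-alike as the board and gave some low-score false hits. I told these apart by colour and position in the pictures. The last checks showed no failures.

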